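# Seat the grating disc on the food processor's drive studs

### The arm

A 7-joint arm with a two-finger parallel gripper is mounted at the origin on the work surface. World frame = base frame: x ahead of the robot, y to its left, z up, the work surface at z = 0. Lengths are in m, angles in rad, forces in N, time in s.
With the tool pointing down it reaches from about 0.4 to 0.925 m from the base axis. Payload 4.1 kg.
Tool frame: the origin (TCP) lies midway between the tips of the shut fingers; the grasp point (between the pads) lies 19 mm behind it (ctrl.grip_point_offset is the distance from the TCP to the grasp point, in m); y points along the fingers, x is the direction in which the jaws open and shut, and the axes are right-handed (so a half turn about y gives the same grasp; the last joint's range is limited). The gripper opens to 85 mm and grips with 20 to 120 N. Pads are 22 mm wide; open, the fingers measure 114 mm over their backs; the gripper's body (76 mm by 85 mm) begins 54 mm behind the grasp point. The pads swing forward as they close: fully open they stand 13 mm farther back than shut.
Start: joints at [-1.366, 0.398, 0.045, 1.537, -0.019, 1.207, -0.051], TCP at [0.194, 0.62, 0.206] pointing down, gripper open.
Joint ranges: [-2.82, 2.82], [-0.49, 2.23], [-1.37, 1.46], [0, 2.46], [-1.36, 4.5], [0.23, 2], [-2.94, 2.94]. Speed limits (rad/s): [2.57, 2.57, 3.14, 3.14, 3.14, 3.14, 3.14].

### API

Orientations are given as a unit quaternion [x, y, z, w].
In Python, from bench import ctrl gives the robot as it stands.
- The arm moves only by the tool step_arm, never from a script. Its argument "increments" is a list of rows, each a list of 3 entries, a list of its own where there are three numbers: the shift along the tool's x, y, z in cm, then the turn, a rotation vector about the tool's x, y, z in degrees, then the closure, from 0 (fully open) to 1 (shut). In form: [[[tx, ty, tz], [wx, wy, wz], fingers], ...]. A call has exactly 10 rows; each row shifts and turns the commanded pose from where the row before left it, along the tool's axes as they then stand; what a row does not reach is not made up. A row lasts 1/10 s, in which the tool goes at most 50 mm and 8.59 degrees, less where a joint would pass 70% of its speed; a pose out of reach is approached as far as the arm can. A call with a gripper value outside its range is refused whole. The fingers move at their own pace and stop on an object; "grip_force" is the grip in N (left out, the last holds). Time passes only in rows, so rows that do not move let the fingers close, or fill a call up. It gives the time, the measured TCP pose, the force and the opening at its end, in the units of the state.
- ctrl.get_state(): the state, without advancing time (a new reading comes with each control period).
- ctrl.snapshot(name): name is "side" or "top" or "wrist"; returns the picture (400x640x3 uint8, red, green, blue); there is no depth.
- ctrl.camera_info(name): a dict with "fx", "fy", "cx", "cy" (pixels), "world_to_cam" (4x4, takes a point from world to camera coordinates). Camera axes: x right, y down, z forward; pixel columns grow to the right and rows downward; lengths in m; the calibration is good to about 2 mm. The wrist camera is an equidistant fisheye: a pixel r from the principal point sees the ray r / f radians off the axis. A picture is of the moment at which its call begins: read the wrist's pose just before it. camera_info takes no time and is no camera call; for the wrist camera it gives the pose at the moment of the call.
- ctrl.hand_in(): hands the job in, once; it reports no verdict.
Trained networks look in the newest picture that a camera, given by its name, has taken for a name from the list of things; names that differ only in an ending like _2 or _b are one class to them, and where a whole thing is asked for, a point or a joint stands for the part that bears it (a point fixed in the world has none). Each returns a list of dicts, best first, with "confidence" (0 to 1); they miss things now and then, are a little off and sometimes report something else, mostly with a low value. They report only what shows in the picture. A call takes as long as a camera call.
- ctrl.recognise(camera, target): "centre" ([column, row] in pixels, amid what is visible of it).
- ctrl.outline_of(camera, target): "mask" (400x640 bool, what is visible of it) and "centre" ([column, row] in pixels, amid what is visible of it).
- ctrl.tip_of(camera, target): "centre" ([column, row] in pixels: a listed point, or the origin of a listed thing).
The state is a dict: "t": time; "joint_pos": joint angles; "joint_velocities": joint speeds; "joint_torque": joint torques, N m; "eef_pos": TCP position; "ee_rot": TCP orientation; "contact_force": force on the tool from outside, world axes, zero at the start; "moment": the same for the moment, N m; "gripper_width": opening from 0.0 (shut) to 1.0 (fully open).
Only numpy, scipy, OpenCV 4.12 (cv2) and the standard library are available. Lean on these libraries where they do the work, as an engineer would, in place of code of your own. Each camera call takes 0.05 s, during which the arm holds its last target.

### The job

Get the food processor ready to grate the carrots: fit the grating disc (the one with many small holes, not the slicing disc with its single long blade) on the drive head in the mouth of the bowl. Turn it, resting lightly on the stud tips, until its four holes find the four studs, ease it down until it sits flush and level on the drive head, and let go. Never force it down, and leave the slicing disc, gasket, screwdriver and lid cap lying where they are.

Things in the scene. Friction and masses are not known exactly. Their poses are not given: they have to be found in the camera images.
- grating_disc: The disc to fit: steel disc 154 mm across with many small perforations, in a pale plastic hub. Origin: centre of the hub's underside; z up. Hub plate 68 mm across, z 0 to 8 mm; steel sheet z 4 to 6.5, lips to 8.5 mm. About 0.3 kg (0.24 to 0.38). Starts flat on the counter, hub plate down, any yaw, in one of two places; the slicing disc is in the other.
- disc_grip (a point): Centre of the grating disc's finger grip, 26 mm above its underside: an upright block 34 mm along the disc's x, 28 mm along its y, z 8 to 40 mm, to be pinched across y or x.
- disc_holes (a point): Centre of the grating disc's hub plate, at its underside, axes those of the disc. Four through holes 10.5 mm wide lie 24 mm from here on the disc's +x, +y, -x and -y, so every quarter turn is alike. In the middle underneath is a blind bore, 14.5 mm wide, 28 mm deep.
- spindle_seat (a point): On the processor's upright spindle axis, at the top of the drive head's flange (66 mm across) where the hub must come to rest, 180 mm above the counter; z up. Its axes are the motor base's: they do NOT tell the stud angle. Four round-ended steel studs, 7.5 mm thick, stand round it, equally spaced 24 mm from the axis, tips 10 mm above the seat.
- nose_tip (a point): Tip of the central steel spindle nose, 22 mm above the seat: 12 mm thick, round end; enters the disc's bore before the studs are reached. Drive head, nose and studs turn together on the stiff motor shaft (drag 0.4 N m) and stand at a random angle that is not reported: see it from above, or feel for it by turning the resting disc up to a quarter turn.
- stud_level (a point): On the spindle axis at the height of the stud tips, 10 mm above the seat. Out of line, the hub rests here on the tips; near line it begins to sink on their round ends, and within about 3 degrees of line it slides down to the seat almost by its own weight. More than 60 N between disc and processor is forcing.
- processor: The food processor, fixed: white motor base 200 x 190 mm, 86 mm high, dial on its front (-x); clear bowl on it, 166 mm wide inside at the rim, 178 outside, rim 197 mm above the counter (17 mm above the seat); bowl handle on its +y side, out to 135 mm from the axis. Origin: on the spindle axis at counter level, z up.
- slicing_disc: Bystander: disc of the same size, hub and grip as the grating disc, but with one long radial slot and raised blade, no perforations. Origin and axes likewise. It stays where it is.
- gasket: Bystander: grey silicone gasket ring, 68 mm across, 5 mm high, flat on the counter; origin at the centre of its underside.
- screwdriver: Bystander: Phillips screwdriver with a dark handle, 190 mm long, lying along its own x; origin under its middle.
- lid_cap: Bystander: small red plastic lid cap, 60 mm across, 22 mm high; origin at the centre of its underside.

How it is judged:
On the way, in this order (a step that is already met when the one before it is completed fails the run):
1. the grating disc is lifted clear of the counter (height (world z) of grating_disc above 0.05 m), for 0.1 s.
2. the disc is centred over the spindle with the nose in its bore (horizontal distance between grating_disc and spindle_seat below 0.004 m and z of grating_disc in the frame of spindle_seat below 0.016 m), for 0.1 s.
At the end, for the whole second after the job is handed in: The grating disc sits on the drive head, all four studs through its holes: hub underside within 2.5 mm of the seat, centred within 3 mm, level within 2 degrees, grip up, at rest and released; slicing disc within 20 mm, gasket, screwdriver and lid cap within 30 mm of where they were (horizontal distance between grating_disc and spindle_seat below 0.003 m and z of grating_disc in the frame of spindle_seat between -0.003 and 0.0025 m and angle between grating_disc's own z axis and vertical below 0.035 rad and linear speed of grating_disc below 0.01 m/s); the robot touches nothing.
It fails at once if the disc is forced: more than 60 N between it and the processor (contact force between grating_disc and processor above 60 N).
It fails at once if the slicing disc is moved more than 20 mm or lifted (distance of slicing_disc from where it was at the start of the episode above 0.02 m).
It fails at once if the gasket, the screwdriver or the lid cap is moved more than 30 mm (distance of any of gasket, screwdriver, lid_cap from where it was at the start of the episode above 0.03 m).
It also fails if it takes over 64 s, if anything falls off the work surface, if the arm or the gripper's body presses on something with over 40 N, if the wrist force passes 120 N, or if a joint passes its speed limit or range.

## Working session

There is one attempt and no reset: what is moved stays moved. The work goes in short steps, Python scripts to look and compute and a tool call to move; the robot and the scene stay as the last step left them, time stands still between calls to the robot, and variables do not carry over. Pictures are saved under pics/ and viewed, and the job is handed in when it is done.

Besides the shell and the picture viewer there is one more tool, called after "Request:" as name(argument=value, ...) on one line, values as JSON. step_arm: Moves the arm, as the interface text tells. Its arguments: {"type":"object","properties":{"increments":{"type":"array","items":{"type":"array"}},"grip_force":{"type":"number"}},"required":["increments"]}

```bash
mkdir -p pics; ls; cat > h.py <<'E'
import numpy as np, cv2
from bench import ctrl
def save(n,name):
    im=ctrl.snapshot(n); cv2.imwrite('pics/'+name+'.png',im[:,:,::-1]); return im
def ray(n,px,info=None):
    i=info or ctrl.camera_info(n); W=np.array(i['world_to_cam']); R=W[:3,:3]; c=-R.T@W[:3,3]
    u=(px[0]-i['cx'])/i['fx']; v=(px[1]-i['cy'])/i['fy']
    if n=='wrist':
        th=np.hypot(u,v); s=np.sinc(th/np.pi); d=np.array([u*np.sin(th)/max(th,1e-9),v*np.sin(th)/max(th,1e-9),np.cos(th)])
    else: d=np.array([u,v,1.])
    return c,R.T@d
def atz(n,px,z,info=None):
    c,d=ray(n,px,info); return c+d*(z-c[2])/d[2]
def proj(n,p,info=None):
    i=info or ctrl.camera_info(n); W=np.array(i['world_to_cam']); q=W[:3,:3]@p+W[:3,3]
    if n=='wrist':
        r=np.hypot(q[0],q[1]); th=np.arctan2(r,q[2]); return i['cx']+i['fx']*th*q[0]/r, i['cy']+i['fy']*th*q[1]/r
    return i['cx']+i['fx']*q[0]/q[2], i['cy']+i['fy']*q[1]/q[2]
E
python3 - <<'E'
from h import *
np.set_printoptions(precision=4,suppress=True)
print(ctrl.get_state(), ctrl.grip_point_offset)
for n in ['top','side','wrist']:
    save(n,n+'0'); i=ctrl.camera_info(n); print(n,i)
for t,z in [('grating_disc',0),('disc_grip',.026),('slicing_disc',0),('spindle_seat',.18),('nose_tip',.202),('gasket',0),('screwdriver',0),('lid_cap',0)]:
    for r in ctrl.tip_of('top',t)[:2]: print(t,r,atz('top',r['centre'],z))
E
```

```text
pics
{'t': 0.0, 'joint_pos': array([-1.366 ,  0.3992,  0.045 ,  1.5379, -0.0187,  1.2069, -0.0507]), 'joint_velocities': array([ 0.0012,  0.0013, -0.002 ,  0.0007,  0.0003, -0.    , -0.    ]), 'joint_torque': array([ -0.0006, -47.5126,   1.3646, -25.4228,   0.0116,   0.0091,
        -0.    ]), 'eef_pos': array([0.1942, 0.6196, 0.2046]), 'ee_rot': array([ 0.5703,  0.4181, -0.4191, -0.5694]), 'contact_force': array([ 0.1732, -0.0986,  0.4789]), 'moment': array([0.0546, 0.0216, 0.0519]), 'gripper_width': 1.0059238325509783} 0.0187
top {'fx': 396.0694891085368, 'fy': 396.0694891085368, 'cx': 319.2740056573951, 'cy': 195.04103522016686, 'world_to_cam': array([[-0.0029, -1.    ,  0.0066, -0.0414],
       [-0.9869,  0.0018, -0.1613,  0.5798],
       [ 0.1612, -0.0069, -0.9869,  0.9752],
       [ 0.    ,  0.    ,  0.    ,  1.    ]])}
side {'fx': 439.98328376609675, 'fy': 439.98328376609675, 'cx': 323.53867149412474, 'cy': 197.4638237217847, 'world_to_cam': array([[ 0.864 , -0.5035,  0.0024, -0.5088],
       [-0.3931, -0.6776, -0.6216,  0.2961],
       [ 0.3146,  0.5361, -0.7834,  0.8715],
  
[... 644 characters left out ...]
, 'confidence': 0.61} [0.5995 0.259  0.18  ]
spindle_seat {'centre': [344.2, 238.9], 'confidence': 0.25} [ 0.46   -0.0964  0.18  ]
nose_tip {'centre': [182.3, 175.8], 'confidence': 0.81} [0.5978 0.2593 0.202 ]
nose_tip {'centre': [341.3, 237.2], 'confidence': 0.16} [ 0.4625 -0.0887  0.202 ]
gasket {'centre': [325.1, 191.8], 'confidence': 0.59} [ 0.5963 -0.0589  0.    ]
gasket {'centre': [340.0, 239.4], 'confidence': 0.3} [ 0.468  -0.0977  0.    ]
screwdriver {'centre': [337.6, 152.0], 'confidence': 0.75} [ 0.7073 -0.0938  0.    ]
screwdriver {'centre': [411.6, 189.7], 'confidence': 0.2} [ 0.6016 -0.2935  0.    ]
lid_cap {'centre': [419.9, 249.2], 'confidence': 0.92} [ 0.4416 -0.309   0.    ]
```

View pics/top0.png

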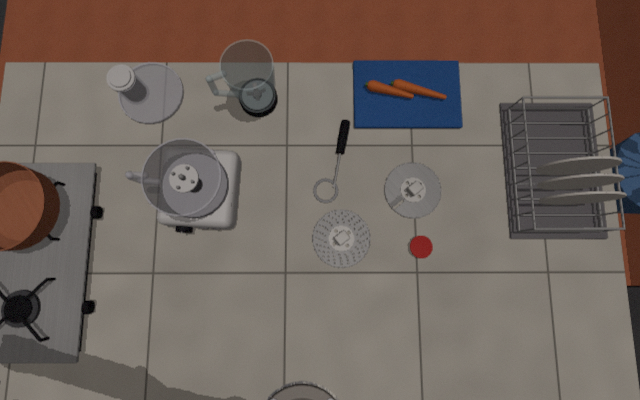

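View pics/side0.png

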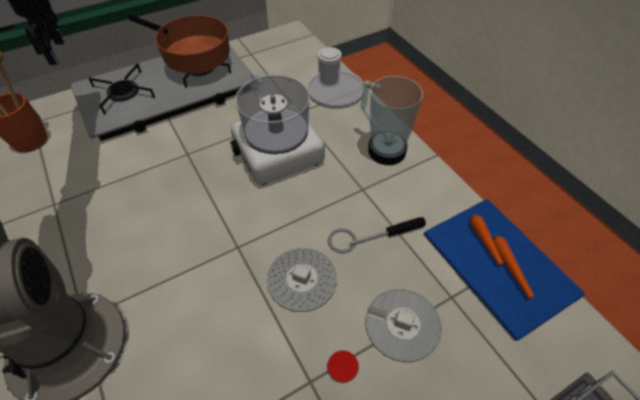

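```bash
python3 - <<'E'
import cv2
im=cv2.imread('pics/top0.png')
a=cv2.resize(im[190:290,290:400],(800,0) if 0 else (600,545),interpolation=cv2.INTER_CUBIC);cv2.imwrite('pics/c1.png',a)
a=cv2.resize(im[115:235,125:245],(600,600),interpolation=cv2.INTER_CUBIC);cv2.imwrite('pics/c2.png',a)
E
```

```text
(no output)
```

View pics/c1.png

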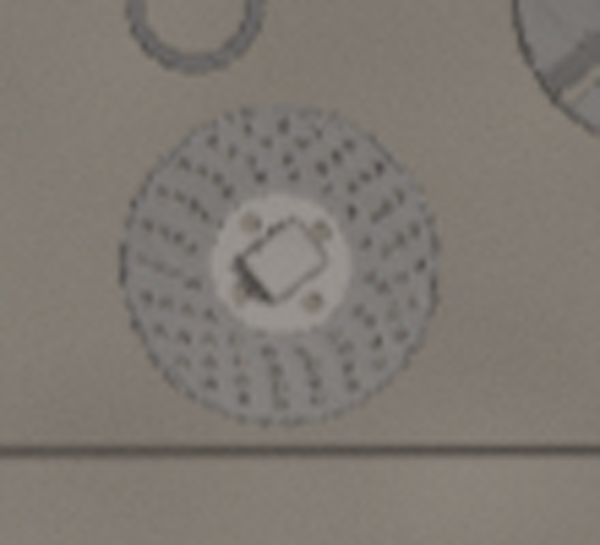

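View pics/c2.png

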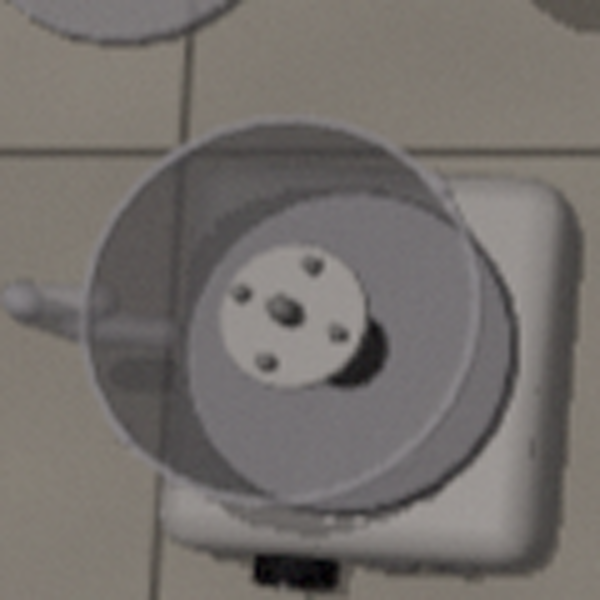

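View pics/wrist0.png

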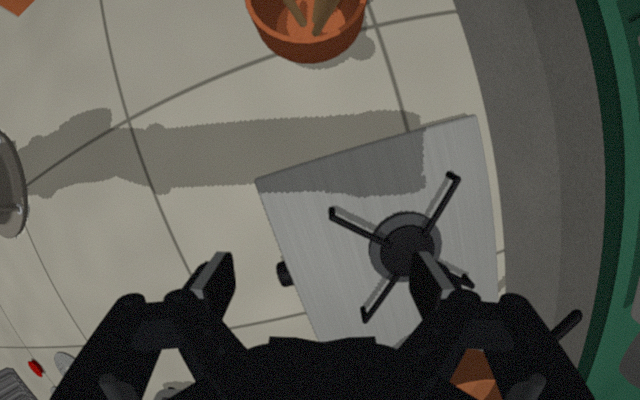

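The top picture shows the grating disc at about (342,240) with its four hub holes visible. The drive head with its four studs is at about (182,178). Next I measure both.

```bash
python3 - <<'E'
from h import *
from scipy.spatial.transform import Rotation as Ro
np.set_printoptions(precision=4,suppress=True)
def circ4(pts,z,s,off):
    P=[]
    for p in pts:
        q=[(p[0]+.5)/s-.5+off[0],(p[1]+.5)/s-.5+off[1]]; P.append(atz('top',q,z)[:2])
    P=np.array(P); c=P.mean(0); a=np.arctan2(*(P-c).T[::-1]); 
    print('c',c,'r',np.linalg.norm(P-c,axis=1),'ang mod 90',np.degrees(a)%90, 'mean',np.degrees(np.angle(np.exp(4j*a).mean())/4)%90)
circ4([(251,223),(321,231),(313,301),(243,295)],.008,600/110,(290,190))
circ4([(313,264),(242,293),(267,361),(338,331)],.189,5,(125,115))
# grip top block corners
circ4([(292,216),(328,247),(278,303),(245,262)],.04,600/110,(290,190))
st=ctrl.get_state(); print(Ro.from_quat(st['ee_rot']).as_matrix(), st['eef_pos'])
for t,z in [('disc_grip',.026),('disc_holes',0),('spindle_seat',.18),('nose_tip',.202),('stud_level',.19)]:
    for n in ['top','side']:
        for r in ctrl.tip_of(n,t)[:1]: print(n,t,r,atz(n,r['centre'],z))
# outlines
for n in ['top','side']:
    m=ctrl.outline_of(n,'grating_disc')
    if m:
        cs,_=cv2.findContours(m[0]['mask'].astype(np.uint8),0,2); k=max(cs,key=cv2.contourArea)[:,0]
        P=np.array([atz(n,p,.006)[:2] for p in k]); (c,s,_)=cv2.fitEllipse((P*1e4).astype(np.float32)); print(n,m[0]['confidence'],np.array(c)/1e4,np.array(s)/1e4)
E
```

```text
c [ 0.472  -0.1007] r [0.0241 0.0243 0.0237 0.0246] ang mod 90 [37.8526 38.3652 38.4291 39.3916] mean 38.50953094165584
c [0.5978 0.2629] r [0.0238 0.0235 0.0239 0.0234] ang mod 90 [67.4958 68.1626 67.8099 68.4292] mean 67.9743650362564
c [ 0.4729 -0.1005] r [0.0194 0.0204 0.0218 0.0193] ang mod 90 [80.6354 13.0037 79.7028  6.9124] mean 89.93184558192594
[[ 0.2991  0.0001 -0.9542]
 [ 0.9542  0.0001  0.2991]
 [ 0.0001 -1.     -0.    ]] [0.1945 0.6203 0.2056]
top disc_grip {'centre': [341.8, 237.2], 'confidence': 0.88} [ 0.4724 -0.1009  0.026 ]
side disc_grip {'centre': [302.3, 274.4], 'confidence': 0.64} [ 0.4745 -0.1058  0.026 ]
top disc_holes {'centre': [340.9, 235.2], 'confidence': 0.81} [ 0.4791 -0.1003  0.    ]
side disc_holes {'centre': [301.7, 281.5], 'confidence': 0.62} [ 0.471  -0.1075  0.    ]
top spindle_seat {'centre': [185.7, 177.1], 'confidence': 0.61} [0.5995 0.259  0.18  ]
side spindle_seat {'centre': [271.0, 101.4], 'confidence': 0.74} [0.5974 0.2673 0.18  ]
top nose_tip {'centre': [182.3, 175.8], 'confidence': 0.81} [0.5978 0.2593 0.202 ]
side nose_tip {'centre': [270.1, 95.3], 'confidence': 0.61} [0.5953 0.2632 0.202 ]
top stud_level {'centre': [182.8, 178.0], 'confidence': 0.9} [0.5953 0.262  0.19  ]
side stud_level {'centre': [267.8, 95.1], 'confidence': 0.78} [0.5965 0.2808 0.19  ]
top 0.83 [ 0.4703 -0.1   ] [0.149  0.1494]
side 0.89 [ 0.4728 -0.1027] [0.1502 0.1532]
```

Request:
step_arm(increments=[[[-3.3, -1, -3.4], [0, 0, 0], 0], [[-3.3, -1, -3.4], [0, 0, 0], 0], [[-3.3, -1, -3.4], [0, 0, 0], 0], [[-3.3, -1, -3.4], [0, 0, 0], 0], [[-3.3, -1, -3.4], [0, 0, 0], 0], [[-3.3, -1, -3.4], [0, 0, 0], 0], [[-3.3, -1, -3.4], [0, 0, 0], 0], [[-3.3, -1, -3.4], [0, 0, 0], 0], [[-3.3, -1, -3.4], [0, 0, 0], 0], [[-3.3, -1, -3.4], [0, 0, 0], 0]], grip_force=60)

```text
t: 2.15
eef_pos: [0.4208, 0.2018, 0.3064]
ee_rot: [-0.57, -0.419, 0.418, 0.57]
contact_force: [1.8, 0.8, 0.5]
gripper_width: 1.002
```

```bash
cat > to.py <<'E'
import sys
from h import *
from scipy.spatial.transform import Rotation as Ro
np.set_printoptions(precision=3,suppress=True)
x,y,z,a=map(float,sys.argv[1:5])
s=ctrl.get_state(); R=Ro.from_quat(s['ee_rot']).as_matrix(); p=s['eef_pos']
d=np.array([x,y,z])-p; cur=np.degrees(np.arctan2(R[1,0],R[0,0]))
print('t',s['t'],'p',p,'jawaz',cur,'F',s['contact_force'],'M',s['moment'],'w',s['gripper_width'],'q',s['joint_pos'])
print('tilt down err deg',np.degrees(R[:,1]-[0,0,-1]))
print('tool shift cm',R.T@d*100,'norm',np.linalg.norm(d)*100,'turn about y deg',-((a-cur+180)%360-180))
# desired orientation full rotvec in tool frame
A=np.radians(a); X=np.array([np.cos(A),np.sin(A),0]); Y=np.array([0,0,-1.]); D=np.stack([X,Y,np.cross(X,Y)],1)
print('rotvec tool deg',np.degrees(Ro.from_matrix(R.T@D).as_rotvec()))
E
python3 to.py .472 -.101 .2 38.5
```

```text
t 2.15 p [0.421 0.202 0.306] jawaz 72.60252638514577 F [1.837 0.772 0.548] M [ 0.036 -0.069  0.033] w 1.0018880596010737 q [-0.897 -0.009  0.357  1.81   0.003  1.338  0.727]
tilt down err deg [0.04  0.061 0.   ]
tool shift cm [-27.378  10.607 -13.937] norm 32.50072830666782 turn about y deg 34.10252638514578
rotvec tool deg [-0.001 34.103  0.074]
```

Request:
step_arm(increments=[[[-3.9, 1.5, -2], [0, 0, 0], 0], [[-3.9, 1.5, -2], [0, 0, 0], 0], [[-3.9, 1.5, -2], [0, 0, 0], 0], [[-3.9, 1.5, -2], [0, 0, 0], 0], [[-3.9, 1.5, -2], [0, 0, 0], 0], [[-3.9, 1.5, -2], [0, 0, 0], 0], [[-3.9, 1.5, -2], [0, 0, 0], 0], [[0, 0, 0], [0, 8.5, 0], 0], [[0, 0, 0], [0, 8.5, 0], 0], [[0, 0, 0], [0, 8.5, 0], 0]])

```text
t: 3.15
eef_pos: [0.472, -0.0993, 0.2005]
ee_rot: [-0.649, -0.28, 0.28, 0.649]
contact_force: [-1.0, 0.5, -0.1]
gripper_width: 0.997
```

Request:
step_arm(increments=[[[0, 0, 0], [0, 8.5, 0], 0], [[0, 0, 0], [0, 0, 0], 0], [[0, 0, 0], [0, 0, 0], 0], [[0, 0, 0], [0, 0, 0], 0], [[0, 0, 0], [0, 0, 0], 0], [[0, 0, 0], [0, 0, 0], 0], [[0, 0, 0], [0, 0, 0], 0], [[0, 0, 0], [0, 0, 0], 0], [[0, 0, 0], [0, 0, 0], 0], [[0, 0, 0], [0, 0, 0], 0]])

```text
t: 4.15
eef_pos: [0.4721, -0.0987, 0.2006]
ee_rot: [-0.667, -0.234, 0.234, 0.667]
contact_force: [0.4, -0.6, 0.7]
gripper_width: 0.997
```

```bash
python3 to.py .472 -.101 .08 38.5; python3 - <<'E'
from h import *
i=ctrl.camera_info('wrist'); save('wrist','w1')
for t,z in [('disc_grip',.026),('disc_holes',0)]:
  for r in ctrl.tip_of('wrist',t)[:2]: print(t,r,atz('wrist',r['centre'],z,i))
E
```

```text
t 4.15 p [ 0.472 -0.099  0.201] jawaz 38.60089280531184 F [ 0.448 -0.611  0.7  ] M [-0.011 -0.031  0.02 ] w 0.9974886983527077 q [-0.583  0.127  0.768  1.946 -0.099  1.106  0.899]
tilt down err deg [0.004 0.005 0.   ]
tool shift cm [-0.152 12.058 -0.172] norm 12.060446641127973 turn about y deg 0.10089280531184386
rotvec tool deg [-0.001  0.101  0.006]
disc_grip {'centre': [321.9, 181.8], 'confidence': 0.94} [ 0.47509693 -0.1018948   0.026     ]
disc_holes {'centre': [321.8, 175.6], 'confidence': 0.89} [ 0.47377646 -0.10045369  0.        ]
```

View pics/w1.png

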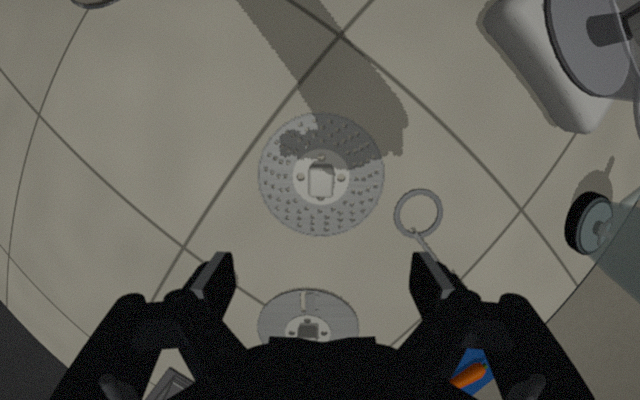

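Request:
step_arm(increments=[[[-0.1, 2.3, -0.2], [0, 0, 0], 0], [[0, 2.3, 0], [0, 0, 0], 0], [[0, 2.3, 0], [0, 0, 0], 0], [[0, 2.3, 0], [0, 0, 0], 0], [[0, 2.3, 0], [0, 0, 0], 0], [[0, 2.3, 0], [0, 0, 0], 0], [[0, 1.8, 0], [0, 0, 0], 0], [[0, 1.4, 0], [0, 0, 0], 0], [[0, 1, 0], [0, 0, 0], 0], [[0, 0.6, 0], [0, 0, 0], 0]])

```text
t: 5.3
eef_pos: [0.4726, -0.1008, 0.014]
ee_rot: [-0.667, -0.234, 0.234, 0.667]
contact_force: [0.4, 0.1, 0.3]
gripper_width: 1.002
```

```bash
python3 to.py .473 -.101 .0135 38.5; python3 - <<'E'
from h import *
save('wrist','w2')
E
```

```text
t 5.3 p [ 0.473 -0.101  0.014] jawaz 38.60347640199494 F [0.436 0.093 0.28 ] M [ 0.014 -0.037 -0.036] w 1.0019635235938085 q [-0.404  0.428  0.637  2.119 -0.389  0.709  1.163]
tilt down err deg [-0.02   0.002  0.   ]
tool shift cm [ 0.023  0.048 -0.041] norm 0.06686279119435384 turn about y deg 0.10347640199495345
rotvec tool deg [-0.014  0.103 -0.015]
```

View pics/w2.png

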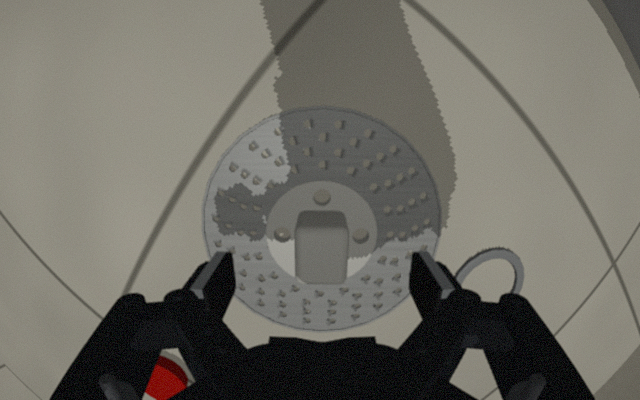

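```bash
python3 - <<'E'
from h import *
i=ctrl.camera_info('wrist')
def best(px):
    return [proj('wrist',np.array(p),i) for p in px]
c=np.array([.473,-.101]); 
for k in range(4):
    a=np.radians(38.5+90*k); print(38.5+90*k,proj('wrist',np.array([*(c+.024*np.array([np.cos(a),np.sin(a)])),.008]),i))
P=np.array([atz('wrist',p,.008,i)[:2] for p in [(282,234),(361,236),(322,197)]]); print(P,(P[0]+P[1])/2, np.degrees(np.arctan2(*(P[1]-P[0])[::-1])),np.linalg.norm(P[1]-P[0]))
print([atz('wrist',p,.040,i) for p in [(295,225),(349,225),(299,282),(345,282)]])
E
```

```text
38.5 (np.float64(361.4349554205496), np.float64(236.289746838133))
128.5 (np.float64(322.2559424385826), np.float64(198.20647134216426))
218.5 (np.float64(282.7757764050488), np.float64(236.00994468836177))
308.5 (np.float64(321.9712584666229), np.float64(270.9352521196712))
[[ 0.45306364 -0.11517058]
 [ 0.49144505 -0.08608107]
 [ 0.45748751 -0.0817418 ]] [ 0.47225435 -0.10062583] 37.15871494436121 0.048159444963644334
[array([ 0.45060937, -0.09426859,  0.04      ]), array([ 0.47125465, -0.07771681,  0.04      ]), array([ 0.47168621, -0.11890919,  0.04      ]), array([ 0.49070163, -0.10365598,  0.04      ])]
```

Predicted hole pixels match the picture to about 1–2 px, so I close the jaws.

Request:
step_arm(increments=[[[0, 0, 0], [0, 0, 0], 0.3], [[0, 0, 0], [0, 0, 0], 0.5], [[0, 0, 0], [0, 0, 0], 0.7], [[0, 0, 0], [0, 0, 0], 0.8], [[0, 0, 0], [0, 0, 0], 0.9], [[0, 0, 0], [0, 0, 0], 0.9], [[0, 0, 0], [0, 0, 0], 0.9], [[0, 0, 0], [0, 0, 0], 0.9], [[0, 0, 0], [0, 0, 0], 0.9], [[0, 0, 0], [0, 0, 0], 0.9]], grip_force=60)

```text
t: 6.35
eef_pos: [0.4727, -0.1008, 0.0147]
ee_rot: [-0.667, -0.234, 0.234, 0.667]
contact_force: [-0.6, 0.9, 2.8]
gripper_width: 0.102
```

```bash
python3 to.py .473 -.101 .0135 38.5
```

```text
t 6.35 p [ 0.473 -0.101  0.015] jawaz 38.59773153402672 F [-0.568  0.887  2.788] M [ 0.109  0.11  -0.014] w 0.10230472185929879 q [-0.405  0.427  0.638  2.119 -0.388  0.71   1.162]
tilt down err deg [0.01  0.013 0.   ]
tool shift cm [ 0.012  0.12  -0.035] norm 0.125709026570375 turn about y deg 0.09773153402670687
rotvec tool deg [-0.004  0.098  0.016]
```

The opening is 0.10, about 9 mm, but the block is 28–34 mm. I look before going on.

```bash
python3 - <<'E'
from h import *
save('wrist','w3');im=save('side','s3'); cv2.imwrite('pics/s3c.png',cv2.resize(im[200:360,220:420,::-1],(800,600)) if 0 else cv2.resize(np.ascontiguousarray(im[200:350,220:420,::-1]),(800,600)))
E
```

```text
(no output)
```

View pics/w3.png

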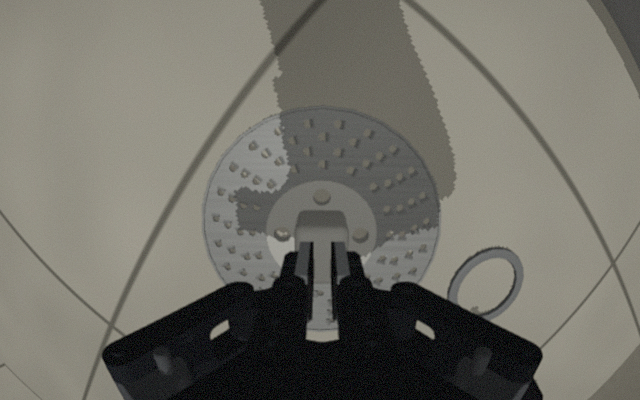

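View pics/s3c.png

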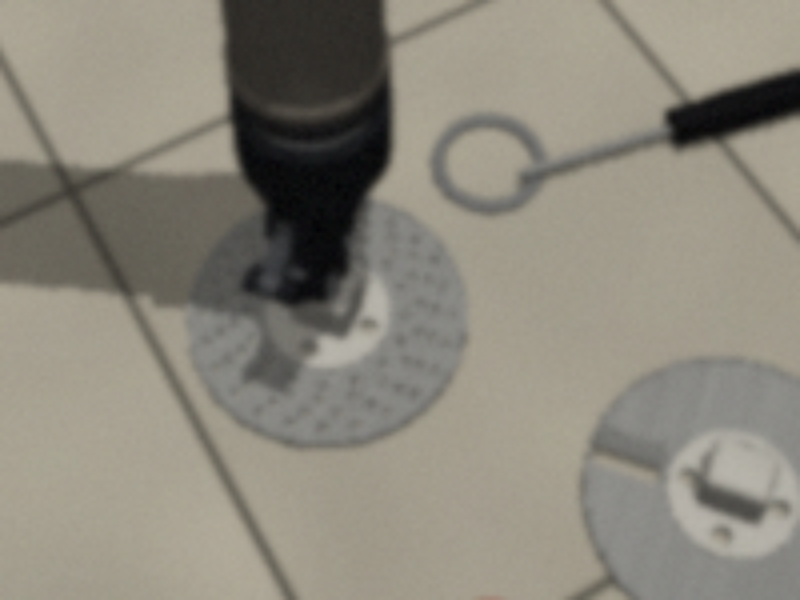

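```bash
python3 - <<'E'
from h import *
from scipy.spatial.transform import Rotation as Ro
np.set_printoptions(precision=4,suppress=True)
s=ctrl.get_state(); p=s['eef_pos']; R=Ro.from_quat(s['ee_rot']).as_matrix()
for n in ['top','side','wrist']:
    i=ctrl.camera_info(n); print(n,'tcp',proj(n,p,i),'grasp',proj(n,p-.0187*R[:,1],i),'gripz40',proj(n,np.array([.473,-.101,.04]),i),'z8',proj(n,np.array([.473,-.101,.008]),i))
    if n=='wrist':
        W=np.array(i['world_to_cam']); print('cam in tool',R.T@(-W[:3,:3].T@W[:3,3]-p), 'axis in tool',R.T@W[2,:3])
im=save('top','t3'); cv2.imwrite('pics/t3c.png',cv2.resize(np.ascontiguousarray(im[190:290,290:400,::-1]),(660,600),interpolation=cv2.INTER_CUBIC))
im=cv2.imread('pics/w3.png'); cv2.imwrite('pics/w3c.png',cv2.resize(im[190:350,240:400],(800,800)[:1]+(600,)) if 0 else cv2.resize(im[190:350,240:400],(600,600),interpolation=cv2.INTER_CUBIC))
E
```

```text
top tcp (np.float64(341.47707264226705), np.float64(237.31284661799668)) grasp (np.float64(341.928609792123), np.float64(236.90755888271664)) gripz40 (np.float64(342.16314506704714), np.float64(236.637457403269)) z8 (np.float64(341.39115667573805), np.float64(237.33672944325272))
side tcp (np.float64(300.66938093647417), np.float64(275.5413206305034)) grasp (np.float64(300.33391422973557), np.float64(271.31992174002346)) gripz40 (np.float64(300.38387577886954), np.float64(269.795650545671)) z8 (np.float64(300.9530353554538), np.float64(277.0235860528801))
wrist tcp (np.float64(321.2878043140274), np.float64(238.89475498401228)) grasp (np.float64(321.208138452621), np.float64(252.57817200133218)) gripz40 (np.float64(321.42734390641795), np.float64(258.7025734039179)) z8 (np.float64(321.5102063111627), np.float64(235.12514464307296))
cam in tool [ 0.0003 -0.1683  0.0717] axis in tool [-0.0001  0.9597 -0.2812]
```

View pics/w3c.png

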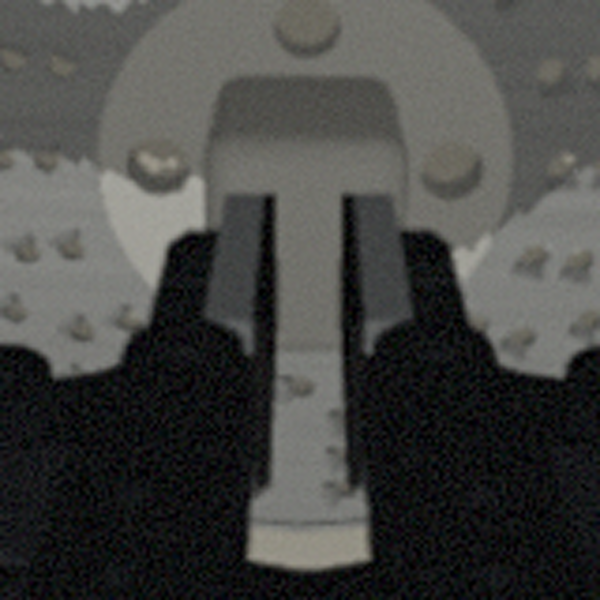

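View pics/t3c.png

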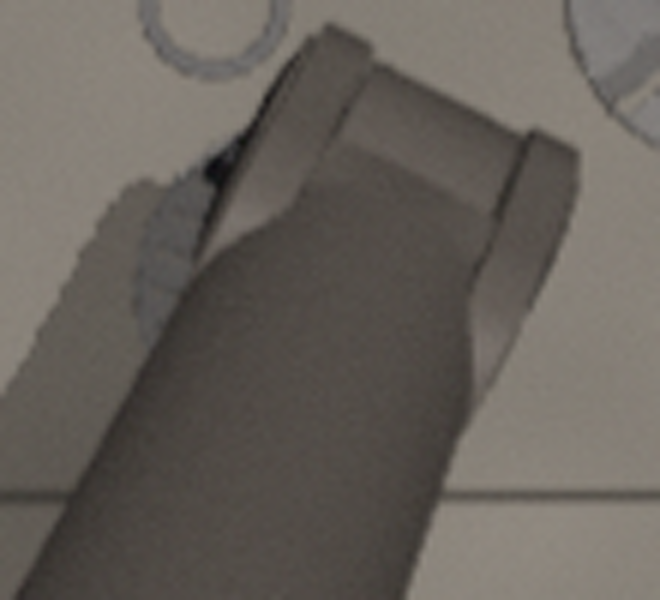

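```bash
python3 - <<'E'
from h import *
from scipy.spatial.transform import Rotation as Ro
s=ctrl.get_state(); p=s['eef_pos']; R=Ro.from_quat(s['ee_rot']).as_matrix(); i=ctrl.camera_info('wrist')
for y in [0,-.01,-.02,-.025,-.03,-.04]:
    print(y,[tuple(np.round(proj('wrist',p+R@np.array([x,y,z]),i),1)) for x,z in [(.0045,.011),(.0045,-.011)]])
def crop(f,x0,y0,w,h,o,k):
    im=cv2.imread(f); cv2.imwrite(o,cv2.resize(im[y0:y0+h,x0:x0+w],None,fx=k,fy=k,interpolation=cv2.INTER_CUBIC))
crop('pics/side0.png',260,235,90,80,'pics/a.png',7)
crop('pics/side0.png' if 0 else 'pics/s3.png',260,235,90,80,'pics/b.png',7)
a=np.hstack([cv2.imread('pics/a.png'),cv2.imread('pics/b.png')]); cv2.imwrite('pics/ab.png',cv2.resize(a,(800,356)))
E
```

```text
0 [(np.float64(329.0), np.float64(221.3)), (np.float64(328.7), np.float64(255.6))]
-0.01 [(np.float64(329.4), np.float64(227.5)), (np.float64(329.0), np.float64(263.2))]
-0.02 [(np.float64(329.9), np.float64(234.5)), (np.float64(329.4), np.float64(271.7))]
-0.025 [(np.float64(330.1), np.float64(238.2)), (np.float64(329.6), np.float64(276.2))]
-0.03 [(np.float64(330.3), np.float64(242.2)), (np.float64(329.8), np.float64(281.0))]
-0.04 [(np.float64(330.9), np.float64(251.0)), (np.float64(330.3), np.float64(291.5))]
```

View pics/ab.png

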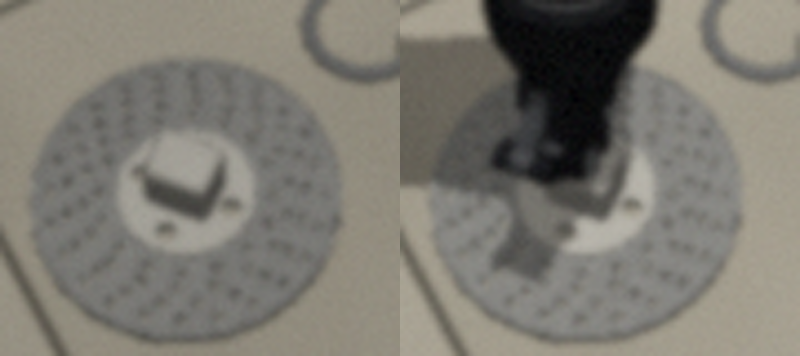

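The wrist picture shows the shut fingertips standing on top of the block: their near and far edges project as if the tips were about 30 mm behind the reported TCP, at z≈0.044. The disc is undisturbed. So the real tips sit about 30 mm higher than the reported TCP. I open and go lower in small steps, watching force and camera.

Request:
step_arm(increments=[[[0, 0, 0], [0, 0, 0], 0], [[0, 0, 0], [0, 0, 0], 0], [[0, 0, 0], [0, 0, 0], 0], [[0, 0, 0], [0, 0, 0], 0], [[0, 0, 0], [0, 0, 0], 0], [[0, 0, 0], [0, 0, 0], 0], [[0, 0.3, 0], [0, 0, 0], 0], [[0, 0.4, 0], [0, 0, 0], 0], [[0, 0.4, 0], [0, 0, 0], 0], [[0, 0.3, 0], [0, 0, 0], 0]])

```text
t: 7.5
eef_pos: [0.4723, -0.1008, 0.0]
ee_rot: [-0.667, -0.234, 0.234, 0.667]
contact_force: [0.2, 0.8, -0.3]
gripper_width: 1.0
```

```bash
python3 to.py .473 -.101 .0135 38.5;python3 - <<'E'
from h import *
save('wrist','w4')
E
```

```text
t 7.5 p [ 0.472 -0.101  0.   ] jawaz 38.59876105326577 F [ 0.25   0.768 -0.255] M [-0.035 -0.024 -0.024] w 0.9998592984702055 q [-0.386  0.452  0.616  2.127 -0.413  0.681  1.183]
tilt down err deg [-0.035  0.007  0.   ]
tool shift cm [ 0.04  -1.346 -0.059] norm 1.3482558741695283 turn about y deg 0.09876105326577544
rotvec tool deg [-0.027  0.099 -0.023]
```

View pics/w4.png

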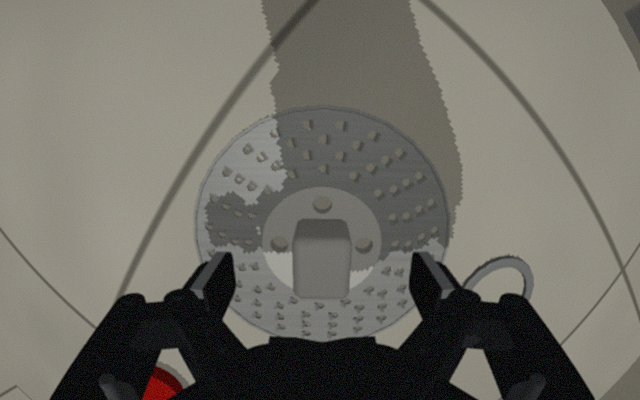

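Request:
step_arm(increments=[[[0, 0.4, 0], [0, 0, 0], 0], [[0, 0.4, 0], [0, 0, 0], 0], [[0, 0.4, 0], [0, 0, 0], 0], [[0, 0.3, 0], [0, 0, 0], 0], [[0, 0, 0], [0, 0, 0], 0.3], [[0, 0, 0], [0, 0, 0], 0.5], [[0, 0, 0], [0, 0, 0], 0.8], [[0, 0, 0], [0, 0, 0], 0.9], [[0, 0, 0], [0, 0, 0], 0.9], [[0, 0, 0], [0, 0, 0], 0.9]], grip_force=50)

```text
t: 8.55
eef_pos: [0.4728, -0.101, -0.0141]
ee_rot: [0.667, 0.234, -0.233, -0.667]
contact_force: [-1.4, -0.0, 5.0]
gripper_width: 0.315
```

```bash
python3 to.py .473 -.101 .0135 38.5;python3 - <<'E'
from h import *
save('wrist','w5')
E
```

```text
t 8.55 p [ 0.473 -0.101 -0.014] jawaz 38.58899068038951 F [-1.38  -0.018  5.043] M [-0.084  0.309 -0.051] w 0.31501197929963226 q [-0.366  0.477  0.594  2.132 -0.438  0.651  1.205]
tilt down err deg [0.027 0.006 0.   ]
tool shift cm [ 0.018 -2.756 -0.011] norm 2.7557809626258227 turn about y deg 0.08899068038951441
rotvec tool deg [0.012 0.089 0.025]
```

View pics/w5.png

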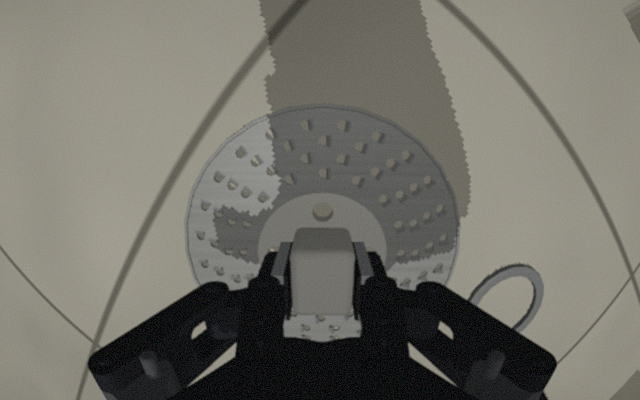

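Gripped: the opening of about 27 mm fits the 28 mm side. I lift.

Request:
step_arm(increments=[[[0, -0.5, 0], [0, 0, 0], 0.9], [[0, -1, 0], [0, 0, 0], 0.9], [[0, -2, 0], [0, 0, 0], 0.9], [[0, -3, 0], [0, 0, 0], 0.9], [[0, -3.5, 0], [0, 0, 0], 0.9], [[0, -3.5, 0], [0, 0, 0], 0.9], [[0, -3.5, 0], [0, 0, 0], 0.9], [[0, -3.5, 0], [0, 0, 0], 0.9], [[0, -2.5, 0], [0, 0, 0], 0.9], [[0, -1, 0], [0, 0, 0], 0.9]])

```text
t: 9.6
eef_pos: [0.4736, -0.1012, 0.2281]
ee_rot: [0.668, 0.235, -0.232, -0.667]
contact_force: [0.6, -0.3, -4.1]
gripper_width: 0.321
```

```bash
python3 to.py .5975 .262 .226 68;python3 - <<'E'
from h import *
i=ctrl.camera_info('wrist');save('wrist','w6');save('side','s6')
E
```

```text
t 9.6 p [ 0.474 -0.101  0.228] jawaz 38.58744270629801 F [ 0.62  -0.317 -4.059] M [ 0.011 -0.017  0.023] w 0.32089247862895304 q [-0.616  0.097  0.798  1.907 -0.078  1.163  0.883]
tilt down err deg [0.252 0.062 0.001]
tool shift cm [32.341  0.304 20.662] norm 38.37888154615647 turn about y deg -29.41255729370198
rotvec tool deg [  0.167 -29.413   0.202]
```

View pics/w6.png

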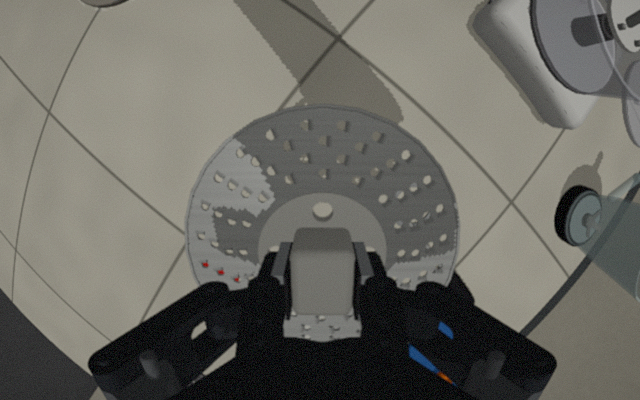

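View pics/s6.png

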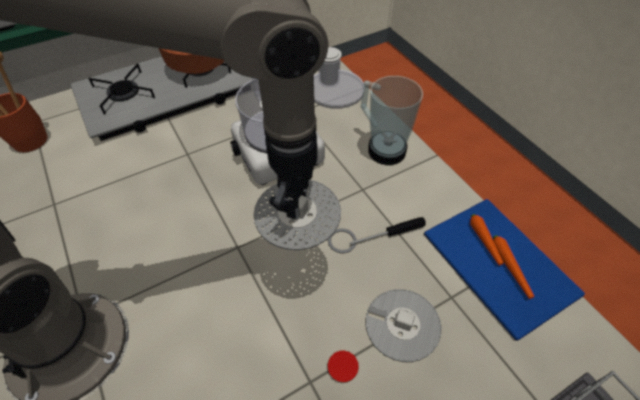

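Request:
step_arm(increments=[[[1.5, 0, 1.2], [0, 0, 0], 0.9], [[3, 0, 2.5], [0, 0, 0], 0.9], [[3, 0, 2.5], [0, 0, 0], 0.9], [[3, 0, 2.5], [0, 0, 0], 0.9], [[3, 0, 2.5], [0, 0, 0], 0.9], [[3, 0, 2.5], [0, 0, 0], 0.9], [[2, 0, 1.5], [0, 0, 0], 0.9], [[1, 0, 0.8], [0, 0, 0], 0.9], [[0, 0, 0], [0, 0, 0], 0.9], [[0, 0, 0], [0, 0, 0], 0.9]])

```text
t: 10.7
eef_pos: [0.5249, 0.1432, 0.2252]
ee_rot: [0.668, 0.232, -0.233, -0.667]
contact_force: [0.3, 0.2, -3.1]
gripper_width: 0.317
```

```bash
python3 to.py .5975 .262 .226 68;python3 - <<'E'
from h import *
i=ctrl.camera_info('wrist');im=save('wrist','w7')
for t,z in [('nose_tip',.202),('spindle_seat',.18),('stud_level',.19)]:
  for r in ctrl.tip_of('wrist',t)[:2]: print(t,r,atz('wrist',r['centre'],z,i))
import json; json.dump({k:np.array(v).tolist() for k,v in i.items()},open('i7.json','w'))
u,v=map(int,proj('wrist',np.array([.5975,.262,.18]),i)); print(u,v)
x0=max(0,min(540,u-50));y0=max(0,v-50); print(x0,y0)
cv2.imwrite('pics/w7c.png',cv2.resize(np.ascontiguousarray(im[y0:y0+100,x0:x0+100,::-1]),(600,600),interpolation=cv2.INTER_CUBIC))
E
```

```text
t 10.7 p [0.525 0.143 0.225] jawaz 38.45087290799987 F [ 0.325  0.154 -3.125] M [-0.045  0.006 -0.024] w 0.31733317500487296 q [-0.874  0.229  0.626  1.777 -0.143  1.183  0.465]
tilt down err deg [-0.059 -0.115  0.   ]
tool shift cm [13.069 -0.116  4.788] norm 13.918777089895293 turn about y deg -29.549127092000134
rotvec tool deg [  0.022 -29.549  -0.129]
nose_tip {'centre': [510.2, 154.9], 'confidence': 0.72} [0.59759993 0.2658776  0.202     ]
spindle_seat {'centre': [495.4, 155.9], 'confidence': 0.74} [0.60075151 0.26322904 0.18      ]
stud_level {'centre': [504.4, 154.0], 'confidence': 0.94} [0.60032489 0.26680704 0.19      ]
492 154
442 104
```

View pics/w7.png

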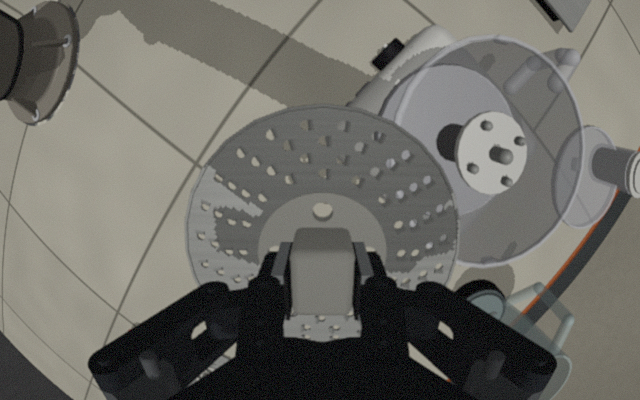

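View pics/w7c.png

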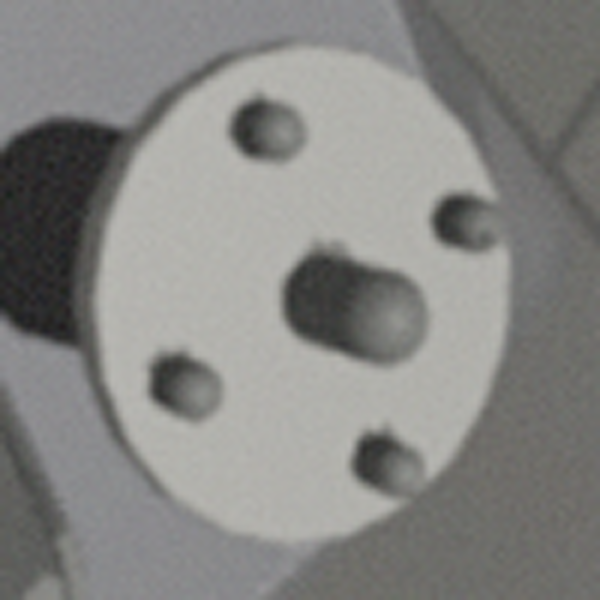

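```bash
cat > seat.py <<'E'
import json
from h import *
np.set_printoptions(precision=4,suppress=True)
i=json.load(open('i7.json')); i={k:(np.array(v) if isinstance(v,list) else v) for k,v in i.items()}
f=lambda p:((p[0]+.5)/6-.5+442,(p[1]+.5)/6-.5+104)
P=np.array([atz('wrist',f(p),.18625,i)[:2] for p in [(281,132),(478,222),(402,470),(200,388)]]); c=P.mean(0); d=P-c
print('studs c',c,'r',np.linalg.norm(d,axis=1),'ang',np.degrees(np.arctan2(d[:,1],d[:,0]))%90, 'diag',(P[0]+P[2])/2,(P[1]+P[3])/2)
print('nose',atz('wrist',f((385,316)),.196,i))
im=cv2.imread('pics/w7c.png'); g=cv2.cvtColor(im,cv2.COLOR_BGR2GRAY); m=(g>150).astype(np.uint8)
cs,_=cv2.findContours(m,0,2); k=cv2.convexHull(max(cs,key=cv2.contourArea))[:,0]
Q=np.array([atz('wrist',f(p),.18,i)[:2] for p in k]); print('flange',[np.array(v)/1e4 for v in cv2.fitEllipse((Q*1e4).astype(np.float32))[:2]])
E
python3 seat.py
```

```text
studs c [0.599  0.2646] r [0.0238 0.0236 0.0243 0.0237] ang [68.0529 68.9326 68.1976 67.7456] diag [0.5992 0.2646] [0.5988 0.2647]
nose [0.5989 0.2645 0.196 ]
flange [array([0.5985, 0.264 ]), array([0.0647, 0.0651])]
```

```bash
python3 - <<'E'
from h import *
from scipy.spatial.transform import Rotation as Ro
s=ctrl.get_state(); p=s['eef_pos']; R=Ro.from_quat(s['ee_rot']).as_matrix(); i=ctrl.camera_info('wrist')
for y in (-.022,): print([np.round(proj('wrist',p+R@np.array([0,y,z]),i),1) for z in (.022,.024,.026)])
# rim outline of the disc: use outline, upper half
im=ctrl.snapshot('wrist'); m=ctrl.outline_of('wrist','grating_disc')[0]; print(m['confidence'])
pts=[]
M=m['mask'].astype(np.uint8); cs,_=cv2.findContours(M,0,1); k=max(cs,key=cv2.contourArea)[:,0]; k=k[k[:,1]<225]
W=[]
for q in k:
    c,d=ray('wrist',q,i); c=R.T@(c-p); d=R.T@d; t=(-.0206-c[1])/d[1]; X=c+d*t; W.append([X[0],X[2]])
W=np.array(W); 
A=np.c_[2*W,np.ones(len(W))]; b=(W**2).sum(1); s_=np.linalg.lstsq(A,b,rcond=None)[0]; print('disc centre in tool x,z mm',s_[:2]*1e3,'r',np.sqrt(s_[2]+s_[0]**2+s_[1]**2)*1e3)
W2=W; from scipy.optimize import least_squares
r=least_squares(lambda v:np.hypot(*(W-v).T)-.077,[0,0],loss='soft_l1',f_scale=.001); print(r.x*1e3,np.abs(r.fun).mean())
cv2.imwrite('pics/w8c.png',cv2.resize(np.ascontiguousarray(im[180:260,250:390,::-1]),(700,400),interpolation=cv2.INTER_CUBIC))
E
```

```text
[array([321.3, 215.5]), array([321.3, 211.7]), array([321.3, 207.9])]
0.73
disc centre in tool x,z mm [ 0.25276844 -0.05795505] r 76.3557476490372
[ 0.24912546 -0.84394992] 0.0002823687404160246
```

View pics/w8c.png

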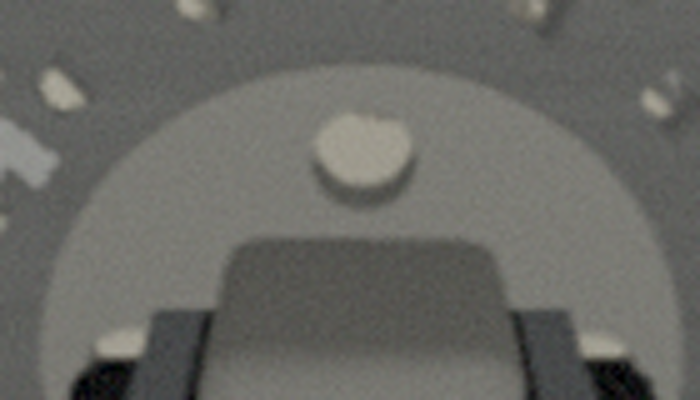

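Request:
step_arm(increments=[[[1.3, 0, 0.5], [0, 0, 0], 0.9], [[3, 0, 1.1], [0, 0, 0], 0.9], [[3, 0, 1.1], [0, 0, 0], 0.9], [[3, 0, 1.1], [0, 0, 0], 0.9], [[2, 0, 0.7], [0, 0, 0], 0.9], [[1, 0, 0.4], [0, 0, 0], 0.9], [[0, 0, 0], [0, -7.6, 0], 0.9], [[0, 0, 0], [0, -7.6, 0], 0.9], [[0, 0, 0], [0, -7.6, 0], 0.9], [[0, 0, 0], [0, -7.6, 0], 0.9]])

```text
t: 12.0
eef_pos: [0.5985, 0.2668, 0.2255]
ee_rot: [0.582, 0.402, -0.402, -0.582]
contact_force: [-0.4, 0.4, -3.4]
gripper_width: 0.316
```

Request:
step_arm(increments=[[[0, 0, 0], [0, 0, 0], 0.9], [[0, 0, 0], [0, 0, 0], 0.9], [[0, 0, 0], [0, 0, 0], 0.9], [[0, 0, 0], [0, 0, 0], 0.9], [[0, 0, 0], [0, 0, 0], 0.9], [[0, 0, 0], [0, 0, 0], 0.9], [[0, 0, 0], [0, 0, 0], 0.9], [[0, 0, 0], [0, 0, 0], 0.9], [[0, 0, 0], [0, 0, 0], 0.9], [[0, 0, 0], [0, 0, 0], 0.9]])

```text
t: 13.0
eef_pos: [0.5985, 0.2671, 0.2256]
ee_rot: [-0.583, -0.401, 0.4, 0.583]
contact_force: [0.3, -0.7, -2.5]
gripper_width: 0.317
```

```bash
python3 to.py .5987 .2641 .2 68.8; python3 - <<'E'
from h import *
save('wrist','w9');im=save('side','s9');save('top','t9')
cv2.imwrite('pics/s9c.png',cv2.resize(np.ascontiguousarray(im[20:200,180:380,::-1]),(660,594),interpolation=cv2.INTER_CUBIC))
E
```

```text
t 13.0 p [0.599 0.267 0.226] jawaz 68.99470434185572 F [ 0.289 -0.746 -2.549] M [-0.019 -0.013 -0.037] w 0.3167199466788007 q [-0.811  0.428  0.458  1.505 -0.194  1.254  0.876]
tilt down err deg [0.    0.007 0.   ]
tool shift cm [-0.275  2.561 -0.124] norm 2.5786890699084166 turn about y deg 0.19470434185572572
rotvec tool deg [-0.002  0.195  0.006]
```

View pics/w9.png

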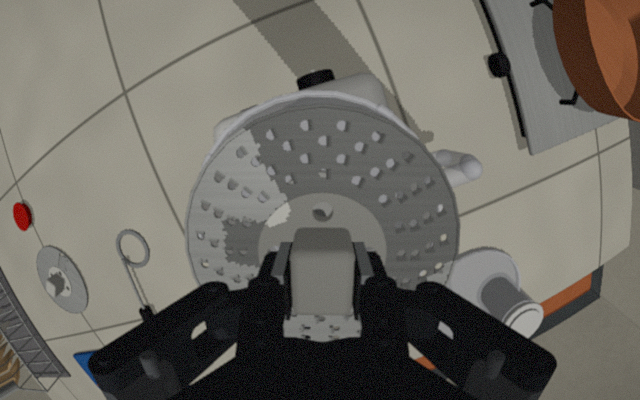

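View pics/s9c.png

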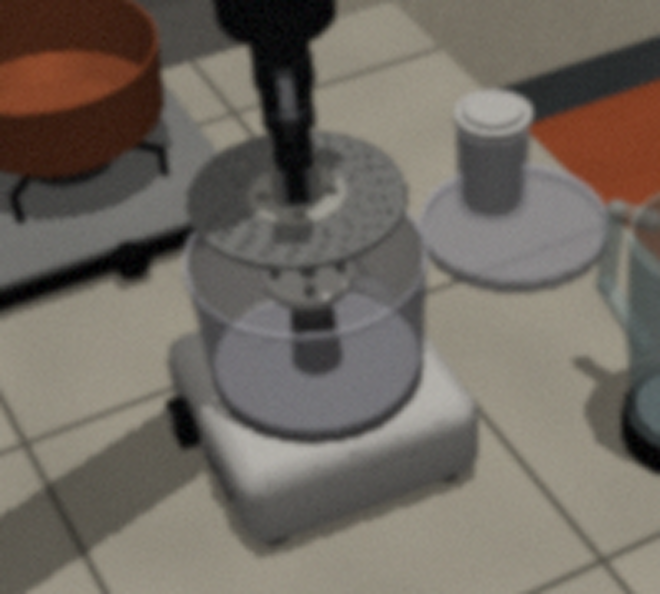

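Request:
step_arm(increments=[[[-0.27, 0, -0.12], [0, 0, 0], 0.9], [[0, 0.4, 0], [0, 0, 0], 0.9], [[0, 0.5, 0], [0, 0, 0], 0.9], [[0, 0.5, 0], [0, 0, 0], 0.9], [[0, 0.5, 0], [0, 0, 0], 0.9], [[0, 0.5, 0], [0, 0, 0], 0.9], [[0, 0.4, 0], [0, 0, 0], 0.9], [[0, 0.3, 0], [0, 0, 0], 0.9], [[0, 0.2, 0], [0, 0, 0], 0.9], [[0, 0, 0], [0, 0, 0], 0.9]])

```text
t: 14.15
eef_pos: [0.5985, 0.2641, 0.1923]
ee_rot: [-0.583, -0.4, 0.401, 0.583]
contact_force: [0.3, 0.5, -3.1]
gripper_width: 0.32
```

```bash
python3 to.py .5987 .2641 .186 68.8; python3 - <<'E'
from h import *
im=save('wrist','w10')
cv2.imwrite('pics/w10c.png',cv2.resize(np.ascontiguousarray(im[180:260,250:390,::-1]),(700,400),interpolation=cv2.INTER_CUBIC))
E
```

```text
t 14.15 p [0.599 0.264 0.192] jawaz 68.9991670136627 F [ 0.325  0.509 -3.138] M [-0.044  0.022 -0.019] w 0.319851012273457 q [-0.804  0.449  0.452  1.55  -0.206  1.19   0.89 ]
tilt down err deg [-0.021 -0.005  0.   ]
tool shift cm [ 0.003  0.632 -0.016] norm 0.632510941624247 turn about y deg 0.19916701366270217
rotvec tool deg [-0.018  0.199 -0.013]
```

View pics/w10c.png

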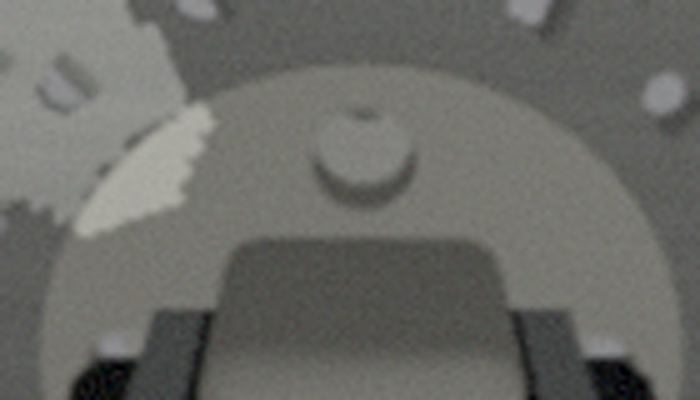

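View pics/w10.png

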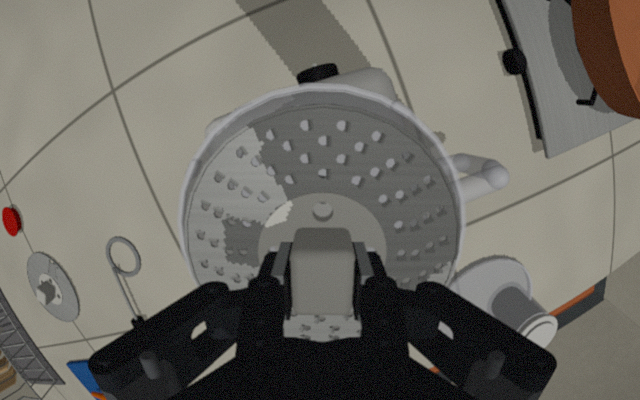

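Request:
step_arm(increments=[[[0, 0.1, 0], [0, 0, 0], 0.9], [[0, 0.1, 0], [0, 0, 0], 0.9], [[0, 0.1, 0], [0, 0, 0], 0.9], [[0, 0.1, 0], [0, 0, 0], 0.9], [[0, 0.1, 0], [0, 0, 0], 0.9], [[0, 0.1, 0], [0, 0, 0], 0.9], [[0, 0.1, 0], [0, 0, 0], 0.9], [[0, 0.1, 0], [0, 0, 0], 0.9], [[0, 0, 0], [0, 0, 0], 0.9], [[0, 0, 0], [0, 0, 0], 0.9]])

```text
t: 15.2
eef_pos: [0.5987, 0.2642, 0.1846]
ee_rot: [-0.583, -0.401, 0.4, 0.583]
contact_force: [0.4, -0.6, -3.7]
gripper_width: 0.322
```

```bash
python3 to.py .5987 .2641 .18 68.8; python3 - <<'E'
from h import *
im=save('wrist','w11')
cv2.imwrite('pics/w11c.png',cv2.resize(np.ascontiguousarray(im[180:260,250:390,::-1]),(700,400),interpolation=cv2.INTER_CUBIC))
E
```

```text
t 15.2 p [0.599 0.264 0.185] jawaz 68.99926856776449 F [ 0.443 -0.614 -3.672] M [ 0.006 -0.055  0.001] w 0.32237468744658393 q [-0.803  0.455  0.45   1.559 -0.209  1.175  0.892]
tilt down err deg [0.003 0.009 0.   ]
tool shift cm [-0.009  0.462 -0.004] norm 0.46208246028222666 turn about y deg 0.1992685677644772
rotvec tool deg [-0.001  0.199  0.009]
```

View pics/w11c.png

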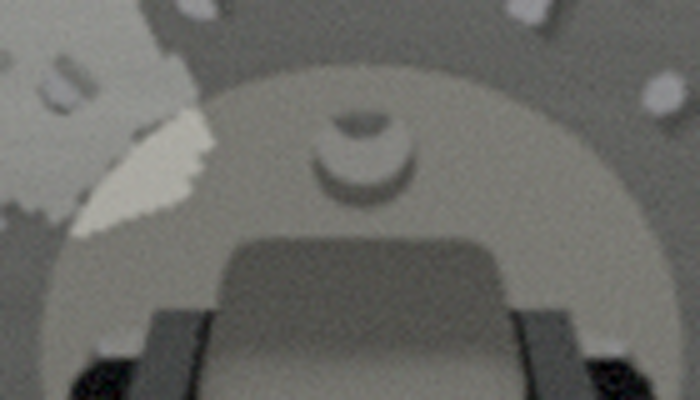

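Request:
step_arm(increments=[[[0, 0.1, 0], [0, 0, 0], 0.9], [[0, 0.1, 0], [0, 0, 0], 0.9], [[0, 0.1, 0], [0, 0, 0], 0.9], [[0, 0.1, 0], [0, 0, 0], 0.9], [[0, 0.1, 0], [0, 0, 0], 0.9], [[0, 0.1, 0], [0, 0, 0], 0.9], [[0, 0.1, 0], [0, 0, 0], 0.9], [[0, 0.1, 0], [0, 0, 0], 0.9], [[0, 0, 0], [0, 0, 0], 0.9], [[0, 0, 0], [0, 0, 0], 0.9]])

```text
t: 16.25
eef_pos: [0.5987, 0.2642, 0.1766]
ee_rot: [-0.583, -0.401, 0.4, 0.583]
contact_force: [0.5, -0.3, -3.4]
gripper_width: 0.319
```

```bash
python3 to.py .5987 .2641 .18 68.8; python3 - <<'E'
from h import *
im=save('wrist','w12')
cv2.imwrite('pics/w12c.png',cv2.resize(np.ascontiguousarray(im[180:260,250:390,::-1]),(700,400),interpolation=cv2.INTER_CUBIC))
E
```

```text
t 16.25 p [0.599 0.264 0.177] jawaz 68.99909870376683 F [ 0.508 -0.313 -3.387] M [0.021 0.011 0.008] w 0.3189270084171352 q [-0.801  0.461  0.448  1.569 -0.212  1.16   0.895]
tilt down err deg [0.001 0.004 0.   ]
tool shift cm [-0.006 -0.341 -0.003] norm 0.3414177349621648 turn about y deg 0.19909870376682193
rotvec tool deg [-0.001  0.199  0.004]
```

View pics/w12c.png

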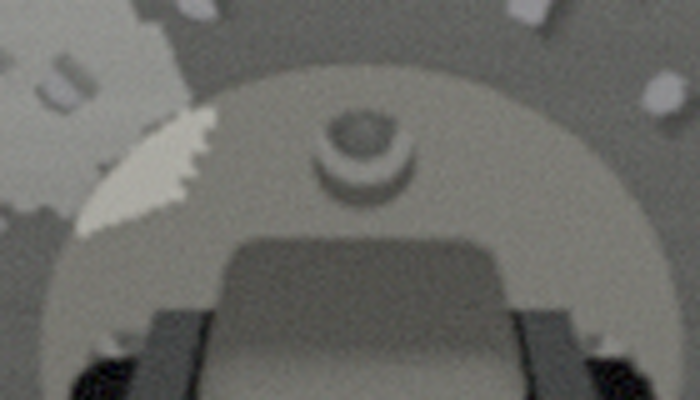

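The stud sits centred in the front hole and there is no contact force. I ease it down.

Request:
step_arm(increments=[[[0, 0.05, 0], [0, 0, 0], 0.9], [[0, 0.05, 0], [0, 0, 0], 0.9], [[0, 0.05, 0], [0, 0, 0], 0.9], [[0, 0.05, 0], [0, 0, 0], 0.9], [[0, 0.05, 0], [0, 0, 0], 0.9], [[0, 0.05, 0], [0, 0, 0], 0.9], [[0, 0.05, 0], [0, 0, 0], 0.9], [[0, 0.05, 0], [0, 0, 0], 0.9], [[0, 0, 0], [0, 0, 0], 0.9], [[0, 0, 0], [0, 0, 0], 0.9]])

```text
t: 17.3
eef_pos: [0.5987, 0.2642, 0.1726]
ee_rot: [-0.583, -0.401, 0.4, 0.583]
contact_force: [0.1, -0.2, -3.6]
gripper_width: 0.318
```

```bash
python3 to.py .5987 .2641 .166 68.8
```

```text
t 17.3 p [0.599 0.264 0.173] jawaz 69.00125773740305 F [ 0.127 -0.184 -3.639] M [ 0.011 -0.017  0.014] w 0.31800990127475187 q [-0.8    0.464  0.447  1.573 -0.213  1.153  0.896]
tilt down err deg [0.003 0.008 0.   ]
tool shift cm [-0.006  0.664 -0.003] norm 0.6636903330638826 turn about y deg 0.2012577374030684
rotvec tool deg [-0.     0.201  0.008]
```

Already below the stud tips, at about 6.7 mm above the seat, with no resistance. Continuing down.

Request:
step_arm(increments=[[[0, 0.05, 0], [0, 0, 0], 0.9], [[0, 0.05, 0], [0, 0, 0], 0.9], [[0, 0.05, 0], [0, 0, 0], 0.9], [[0, 0.05, 0], [0, 0, 0], 0.9], [[0, 0.05, 0], [0, 0, 0], 0.9], [[0, 0.05, 0], [0, 0, 0], 0.9], [[0, 0.05, 0], [0, 0, 0], 0.9], [[0, 0.05, 0], [0, 0, 0], 0.9], [[0, 0.05, 0], [0, 0, 0], 0.9], [[0, 0, 0], [0, 0, 0], 0.9]])

```text
t: 18.3
eef_pos: [0.599, 0.2635, 0.1681]
ee_rot: [0.583, 0.4, -0.4, -0.583]
contact_force: [0.5, -3.3, -2.5]
gripper_width: 0.319
```

```bash
python3 to.py .5987 .2641 .166 68.8
```

```text
t 18.3 p [0.599 0.263 0.168] jawaz 68.96572909963288 F [ 0.483 -3.277 -2.506] M [-0.434 -0.165 -0.079] w 0.31858167433711765 q [-0.799  0.468  0.446  1.578 -0.215  1.144  0.898]
tilt down err deg [ 0.027 -0.035  0.   ]
tool shift cm [0.047 0.212 0.049] norm 0.22318912883659883 turn about y deg 0.16572909963286975
rotvec tool deg [ 0.038  0.166 -0.023]
```

A light side force of 3 N in −y has appeared, so I give way about 0.5 mm that way and continue.

Request:
step_arm(increments=[[[-0.05, 0, -0.02], [0, 0, 0], 0.9], [[0, 0, 0], [0, 0, 0], 0.9], [[0, 0.03, 0], [0, 0, 0], 0.9], [[0, 0.03, 0], [0, 0, 0], 0.9], [[0, 0.03, 0], [0, 0, 0], 0.9], [[0, 0.03, 0], [0, 0, 0], 0.9], [[0, 0.03, 0], [0, 0, 0], 0.9], [[0, 0, 0], [0, 0, 0], 0.9], [[0, 0, 0], [0, 0, 0], 0.9], [[0, 0, 0], [0, 0, 0], 0.9]])

```text
t: 19.3
eef_pos: [0.5987, 0.2634, 0.1666]
ee_rot: [0.583, 0.4, -0.401, -0.583]
contact_force: [0.2, -3.4, -1.8]
gripper_width: 0.316
```

```bash
python3 to.py .5987 .2641 .166 68.8;  python3 - <<'E'
from h import *
im=save('wrist','w13')
cv2.imwrite('pics/w13c.png',cv2.resize(np.ascontiguousarray(im[180:260,250:390,::-1]),(700,400),interpolation=cv2.INTER_CUBIC))
E
```

```text
t 19.3 p [0.599 0.263 0.167] jawaz 68.98910720574119 F [ 0.169 -3.369 -1.755] M [-0.564 -0.213 -0.08 ] w 0.3162790504669938 q [-0.799  0.469  0.445  1.58  -0.216  1.141  0.899]
tilt down err deg [-0.004 -0.015  0.   ]
tool shift cm [0.07  0.056 0.026] norm 0.09328912894764207 turn about y deg 0.18910720574120887
rotvec tool deg [ 0.002  0.189 -0.015]
```

View pics/w13c.png

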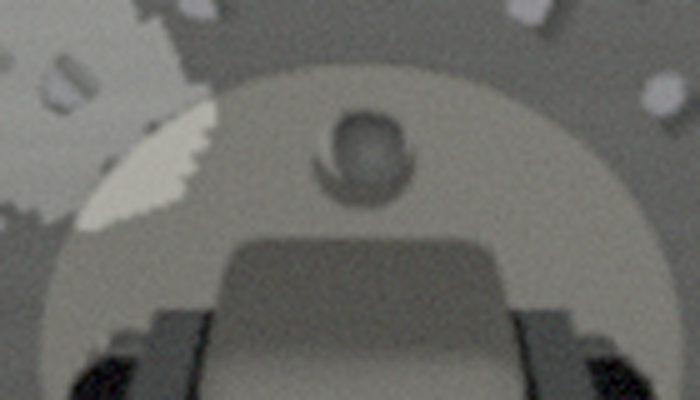

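Request:
step_arm(increments=[[[0, 0.03, 0], [0, 0, 0], 0.9], [[0, 0.03, 0], [0, 0, 0], 0.9], [[0, 0.03, 0], [0, 0, 0], 0.9], [[0, 0, 0], [0, 0, 0], 0.9], [[0, 0, 0], [0, 0, 0], 0.9], [[0, 0, 0], [0, 0, 0], 0.9], [[0, 0, 0], [0, 0, 0], 0.9], [[0, 0, 0], [0, 0, 0], 0.9], [[0, 0, 0], [0, 0, 0], 0.9], [[0, 0, 0], [0, 0, 0], 0.9]])

```text
t: 20.35
eef_pos: [0.5988, 0.2634, 0.166]
ee_rot: [0.583, 0.4, -0.4, -0.583]
contact_force: [-1.5, -4.4, 3.4]
gripper_width: 0.317
```

```bash
python3 to.py .5987 .2641 .166 68.8
```

```text
t 20.35 p [0.599 0.263 0.166] jawaz 68.99076365523976 F [-1.521 -4.416  3.443] M [-1.029  0.233 -0.053] w 0.31722389171947624 q [-0.799  0.47   0.445  1.581 -0.216  1.14   0.899]
tilt down err deg [ 0.006 -0.002  0.   ]
tool shift cm [ 0.064 -0.003  0.031] norm 0.07083845608992312 turn about y deg 0.19076365523977756
rotvec tool deg [ 0.006  0.191 -0.   ]
```

It is seated: the vertical force rose by about 7 N at the expected height. I release.

Request:
step_arm(increments=[[[0, 0, 0], [0, 0, 0], 0.68], [[0, 0, 0], [0, 0, 0], 0.62], [[0, 0, 0], [0, 0, 0], 0.5], [[0, 0, 0], [0, 0, 0], 0.3], [[0, 0, 0], [0, 0, 0], 0], [[0, 0, 0], [0, 0, 0], 0], [[0, 0, 0], [0, 0, 0], 0], [[0, 0, 0], [0, 0, 0], 0], [[0, 0, 0], [0, 0, 0], 0], [[0, 0, 0], [0, 0, 0], 0]], grip_force=30)

```text
t: 21.35
eef_pos: [0.5987, 0.2636, 0.1658]
ee_rot: [-0.583, -0.401, 0.4, 0.583]
contact_force: [-0.3, 0.2, 1.1]
gripper_width: 0.996
```

```bash
python3 to.py .5987 .2641 .166 68.8;  python3 - <<'E'
from h import *
im=save('wrist','w14')
E
```

```text
t 21.35 p [0.599 0.264 0.166] jawaz 68.99448436866354 F [-0.271  0.191  1.078] M [-0.024 -0.027  0.067] w 0.9963664380350682 q [-0.799  0.47   0.445  1.581 -0.216  1.14   0.899]
tilt down err deg [0.008 0.01  0.   ]
tool shift cm [ 0.044 -0.024  0.022] norm 0.05521150658344571 turn about y deg 0.19448436866355223
rotvec tool deg [0.004 0.194 0.012]
```

View pics/w14.png

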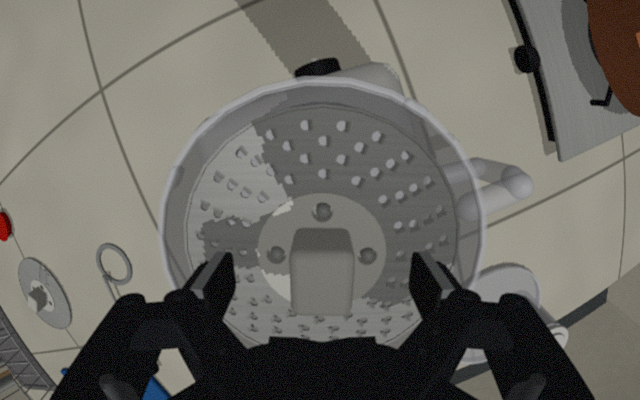

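Studs show in the holes, and the hands are clear of the grip. I raise the gripper slowly and then check.

Request:
step_arm(increments=[[[0, -0.5, 0], [0, 0, 0], 0], [[0, -1, 0], [0, 0, 0], 0], [[0, -1.5, 0], [0, 0, 0], 0], [[0, -2, 0], [0, 0, 0], 0], [[0, -2, 0], [0, 0, 0], 0], [[0, -2, 0], [0, 0, 0], 0], [[0, -2, 0], [0, 0, 0], 0], [[0, -1, 0], [0, 0, 0], 0], [[0, 0, 0], [0, 0, 0], 0], [[0, 0, 0], [0, 0, 0], 0]])

```text
t: 22.4
eef_pos: [0.5984, 0.2635, 0.2855]
ee_rot: [-0.583, -0.4, 0.401, 0.583]
contact_force: [0.3, -0.3, -0.4]
gripper_width: 0.997
```

```bash
python3 to.py .5987 .2641 .166 68.8;  python3 - <<'E'
from h import *
from scipy.optimize import least_squares
i=ctrl.camera_info('wrist'); im=save('wrist','w15'); m=ctrl.outline_of('wrist','grating_disc')
im2=save('side','s15')
cv2.imwrite('pics/s15c.png',cv2.resize(np.ascontiguousarray(im2[50:200,180:380,::-1]),(800,600),interpolation=cv2.INTER_CUBIC))
cv2.imwrite('pics/w15c.png',cv2.resize(np.ascontiguousarray(im[80:320,180:460,::-1]),(700,600),interpolation=cv2.INTER_CUBIC))
for t in ['grating_disc','disc_holes']:
  r=ctrl.tip_of('wrist',t); print(t,[ (q['confidence'],atz('wrist',q['centre'],.18,i)) for q in r[:1]])
save('top','t15')
for t in ['slicing_disc','gasket','screwdriver','lid_cap']:
  r=ctrl.tip_of('top',t); print(t,[ (q['confidence'],q['centre'],atz('top',q['centre'],0)) for q in r[:1]])
E
```

```text
t 22.4 p [0.598 0.263 0.285] jawaz 68.99614266346953 F [ 0.321 -0.303 -0.379] M [0.039 0.009 0.013] w 0.9972888600283146 q [-0.812  0.393  0.47   1.422 -0.178  1.369  0.867]
tilt down err deg [-0.024  0.003  0.   ]
tool shift cm [ 0.067 11.949 -0.007] norm 11.948747952655484 turn about y deg 0.1961426634695158
rotvec tool deg [-0.023  0.196 -0.006]
grating_disc [(0.88, array([0.59958539, 0.26467245, 0.18      ]))]
disc_holes [(0.63, array([0.5998684 , 0.26329219, 0.18      ]))]
slicing_disc [(0.57, [411.8, 186.1], array([ 0.6115621 , -0.29446664,  0.        ]))]
gasket [(0.63, [325.6, 192.5], array([ 0.59433787, -0.06019917,  0.        ]))]
screwdriver [(0.6, [337.9, 152.6], array([ 0.70561712, -0.0946469 ,  0.        ]))]
lid_cap [(0.61, [419.5, 248.8], array([ 0.44270106, -0.30803261,  0.        ]))]
```

View pics/w15c.png

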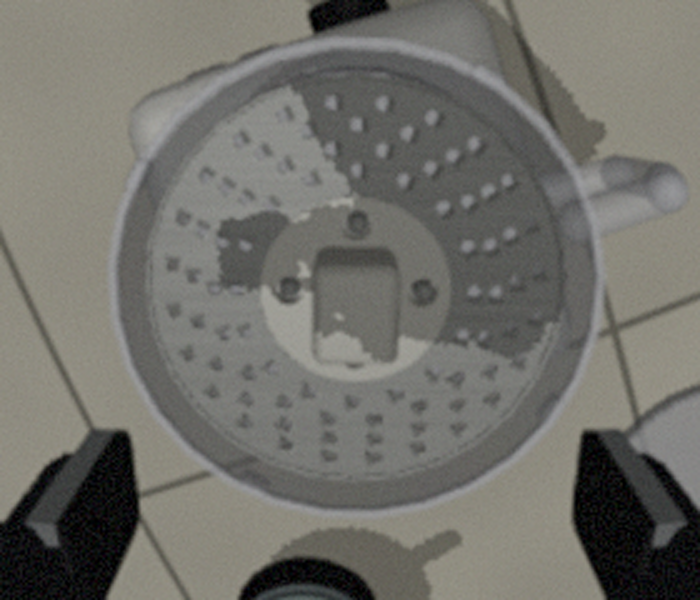

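View pics/s15c.png

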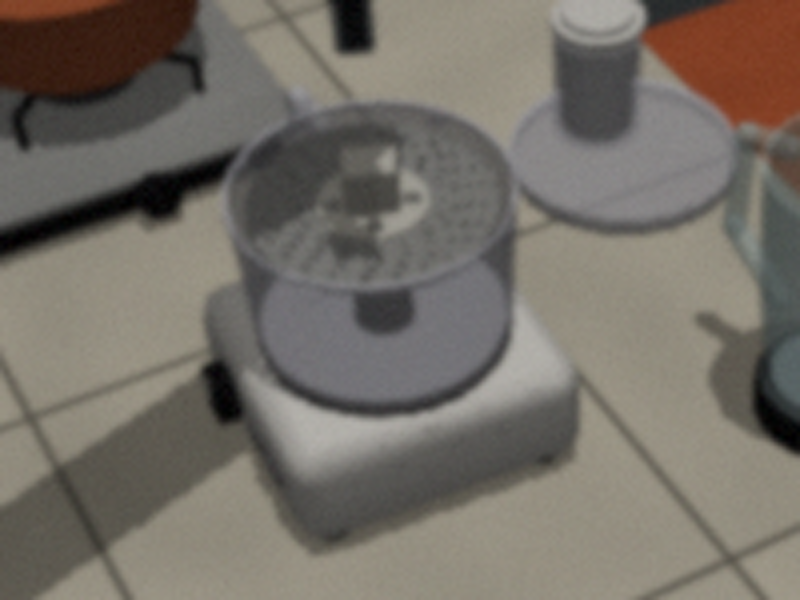

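The disc lies level inside the bowl with a stud in each visible hole, the gripper is clear, and nothing else was touched. I hand in.

```bash
python3 -c "
from bench import ctrl; print(ctrl.hand_in())"
```

```text
the job is handed in; nothing more can be done
None
```

The grating disc is on the drive head, released, and the job is handed in, after about 22 s of the 64 s allowed. I turned the disc to the stud angle I had measured from above (about 68°) before lowering it. The studs went into the holes without a search, so I never rested the disc on the tips and turned it. It slid down with only about 4 N of sideways force and about 7 N upward as it met the seat.

**Last checks:**
- **Seating:** a stud shows in each of the three holes in view; the grip hides the fourth. The disc looks level in the wrist and side pictures. Flushness rests on the height at which it met the seat, within about 1 mm; I did not measure it separately.
- **Centring:** the networks put the disc within about 1–1.5 mm of my spindle measurement.
- **Gripper:** it is 12 cm above and reads no contact force.

**What failed or disagreed:**
- **First grasp:** it closed above the grip block, because the real fingertips sit about 30 mm higher than the reported tool point. I saw this in the wrist picture and went lower. The second grasp held, and the first try did not visibly move the disc.
- **Slicing disc:** the last network reading was about 9 mm from the first, at a confidence of 0.57. The arm never went near it, so I take this as network error.
- **Other bystanders:** the gasket, screwdriver and lid cap read within 2–3 mm of where they started.

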